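# Measure a carton panel with a spring tape and lock it

## Robot

A 7-joint arm with a two-finger parallel gripper is mounted at the origin on the work surface. World frame = base frame: x ahead of the robot, y to its left, z up, the work surface at z = 0. Lengths are in mm, angles in rad, forces in N, time in s.
With the tool pointing down it reaches from about 425 to 875 mm from the base axis. Payload 4.7 kg.
Tool frame: the origin (TCP) lies where the fingers leave the gripper's body, on its centre line; the fingertips stand 73 mm ahead of it and the grasp point (between the pads) lies 54 mm ahead of it (env.pinch_z is the distance from the TCP to the grasp point, in mm); z points along the fingers, x is the direction in which the jaws open and shut, and the axes are right-handed (so a half turn about z gives the same grasp; the last joint's range is limited). The gripper opens to 85 mm and grips with 20 to 120 N. Pads are 22 mm wide; open, the fingers measure 114 mm over their backs; the gripper's body (76 mm by 85 mm) begins 54 mm behind the grasp point. The pads swing forward as they close: fully open they stand 13 mm farther back than shut.
Start: joints at [0.014, 0.321, -0.07, 1.45, 0.023, 1.371, -0.057], TCP at [650.013, -0.021, 303.949] pointing down, gripper open.
Joint ranges: [-2.86, 2.86], [-0.3, 2.09], [-1.38, 1.24], [0.06, 2.45], [-1.56, 4.7], [0.09, 2.05], [-2.69, 2.69]. Speed limits (rad/s): [2.57, 2.57, 3.14, 3.14, 3.14, 3.14, 3.14].

## Interface

Orientations are given as a rotation vector (axis times angle).
In Python, from rig import env gives the robot as it stands.
- The arm moves only by the tool arm_command, never from a script. Its argument "rows" is a list of rows, each an object of numbers: "tx", "ty", "tz": the shift along the tool's x, y, z in units of 25 mm (1.0 is 25 mm); "yaw": the turn about the tool's z in units of 10 degrees (1.0 is 10 degrees). In form: [{"tx": .., "ty": .., "tz": .., "yaw": ..}, ...]. A call has exactly 8 rows; each row is the pose to reach, as a shift and turn from the pose measured when the call began, along the tool's axes at that moment; what a row does not reach only later rows make up. A row lasts 1/8 s, in which the tool goes at most 62.5 mm and 10.7 degrees, less where a joint would pass 70% of its speed; a pose out of reach is approached as far as the arm can. A call with a gripper value outside its range is refused whole. "jaw" is the closure, from 0 (fully open) to 1 (shut), set as the call begins (left out, the last holds). The fingers move at their own pace and stop on an object; "squeeze" is the grip in N (left out, the last holds). Time passes only in rows, so rows that repeat a pose let the fingers close, or fill a call up. It gives the time, the measured TCP pose, the force and the opening at its end, in the units of the state.
- env.sense(): the state, without advancing time (a new reading comes with each control period).
- env.get_image(name): name is "scene" or "side" or "wrist"; returns a dict with "img" (420x560x3 uint8, red, green, blue), "z_map" (420x560 float32, mm along the optical axis (not along the pixel's ray), 0 where there is no reading), "intrinsics" (3x3 intrinsics, pixels), "R" (3x3) and "t" (3): a world point X has camera coordinates R X + t; the wrist camera has in their place "hand_eye" (4x4, takes a point from camera to tool coordinates, whose origin is the TCP and whose axes are the tool frame's). Camera axes: x right, y down, z forward; pixel columns grow to the right and rows downward; lengths in mm; the calibration is good to about 2 mm. A picture is of the moment at which its call begins: read the wrist's pose just before it.
- env.sign_off(): hands the job in, once; it reports no verdict.
Trained networks look in the newest picture that a camera, given by its name, has taken for a name from the list of things; names that differ only in an ending like _2 or _b are one class to them, and where a whole thing is asked for, a point or a joint stands for the part that bears it (a point fixed in the world has none). Each returns a list of dicts, best first, with "p" (0 to 1); they miss things now and then, are a little off and sometimes report something else, mostly with a low value. They report only what shows in the picture. A call takes as long as a camera call.
- env.search_frame(camera, name): "location" ([x, y, z] in mm, in world coordinates, good to about 4 mm: the middle of the surface that is visible of it).
- env.trace(camera, name): "pixels" (420x560 bool, what is visible of it).
The state is a dict: "time": time; "joints": joint angles; "joint_velocities": joint speeds; "effort": joint torques, N m; "position": TCP position; "ee_rot": TCP orientation; "wrist_force": force on the tool from outside, world axes, zero at the start; "wrist_torque": the same for the moment, N m; "finger_gap": opening from 0.0 (shut) to 1.0 (fully open).
Only numpy, scipy, OpenCV 4.12 (cv2) and the standard library are available. Lean on these libraries where they do the work, as an engineer would, in place of code of your own. Each camera call takes 0.05 s, during which the arm holds its last target. There are 200 camera calls.

## Task

Measure the narrow panel of the flat cartons in the strapped bundle with the tape measure that stands on the small parcel: catch the tape's end hook over the bundle's left edge (the robot's left), draw the case straight back across the top until its mouth is at the score line, and press the thumb lock down to hold the reading. Leave the case standing on the bundle, still hooked and square to the edge, with the other things where they are.

Things in the scene. Friction and masses are not known exactly. Their poses are not given: they have to be found in the camera images.
- bundle: strapped bundle of flat folded cartons lying on the table, a fixed block 370 mm along its y, 270 mm along its x and 40 mm high. Origin at the centre of its underside; z up; its +y points to its left edge (the robot's left, away from the wider panel). Pressed into the top are a score line and slots (see score_line); two white straps run along y, flush, 112 mm either side of the middle.
- left_edge (a point): middle of the bundle's top left edge (bundle y = +185 mm, z = 40 mm), the edge to hook; the edge runs along the bundle's x, with a sheer side 40 mm high below it and free table beyond.
- score_line (a point): point on the bundle's top, 150 mm from the left edge, in the middle of the dark 4 mm score line (y = +35 mm) that runs along the bundle's x, parallel to the left edge, and continues as dark slots in the flaps. The panel to measure lies between it and the left edge.
- parcel: small closed carton fixed on the table, 150 mm along its x, 110 mm along its y, 60 mm high, origin at the centre of its underside. At the start the tape measure stands on it with its nose level with the parcel's +y edge and its hook hanging down just past that edge.
- tape: grey and black tape measure case, standing on its rubber sole: 74 mm long (x), 46 mm wide (y, flat parallel sides, to be gripped about the middle of the length), 64 mm high at the top, about 0.55 kg. Origin at the centre of the sole; +x is the way the blade comes out; z up. The rubber sole grips: resting freely on the bundle, it holds at least 3.5 N, more than the tape's spring.
- mouth (a point): the slot where the blade leaves the case, at the middle of the case's nose: 37 mm ahead of the tape's origin, 5 mm above the sole.
- hook (a point): lower edge of the end hook, middle of the inner face (the face towards the case). The hook is a 25 mm wide, 2 mm thick steel plate across the end of the 25 mm wide blade and reaches 10 mm below the level of the sole. At rest it stands 6 mm ahead of the mouth.
- blade (a joint): how far the blade is drawn out, m: 0 at rest (hook 6 mm from the mouth) to 0.25; a spring of about 1.2 N (1.5 N at 0.15) draws it in whenever the lock is up. With the hook on the left edge and the mouth at the score line it reads 0.144.
- lock (a joint): thumb lock, a black block 20 mm wide and 14 mm long on the front of the case: 0 up (free) to 0.008 m fully down (blade held). It slides down and slightly forward (20 degrees from the vertical), stays where it is left and takes about 5 N from above at first, rising to about 10 N at the bottom.
- lock_top (a point): middle of the lock's flat top. Up, it is 26 mm ahead of the tape's origin and 74 mm above the sole; fully down, 29 mm ahead and 66.5 mm above, still 2 mm above the top of the case. Moves with the lock.
- marker: marker pen, 130 mm long, 17 mm thick, lying on the bundle's wider panel, near its right edge.
- cutter: box cutter lying on the table, 118 mm long, 22 mm wide, 18 mm high.
- tape_roll: roll of brown packing tape lying flat, 104 mm across, 48 mm high.
- tape_gun: orange hand tape dispenser, 190 mm long, 115 mm high, standing on the table.
- corner_a: dark foam corner protector, 70 x 70 x 70 mm.
- corner_b: dark foam corner protector, 70 x 70 x 70 mm.
- white_box: small white box, 100 x 75 x 45 mm.

How it is judged (in metres and radians):
On the way:
1. the hook is caught on the bundle's left edge and draws the blade out at least 100 mm while the lock is still up (value of joint blade above 0.1 m and value of joint lock below 0.003 m and y of hook in the frame of bundle between 0.182 and 0.189 m and z of hook in the frame of bundle below 0.036 m), for 0.2 s.
At the end, for the whole second after the job is handed in: the lock is down (over 6.6 of its 8 mm), the mouth of the case is within 8 mm of the score line, the hook's inner face is at the bundle's left edge (within about 3 mm) and hangs below its top, the blade is square to the edge within 0.12 rad, and the case stands upright and still on the bundle (value of joint lock above 0.0066 m and y of mouth in the frame of bundle between 0.027 and 0.043 m and y of hook in the frame of bundle between 0.182 and 0.189 m and z of hook in the frame of bundle below 0.036 m and x of hook in the frame of bundle between -0.14 and 0.14 m and angle between the x axis of tape and the y axis of bundle, either way round below 0.12 rad and angle between tape's own z axis and vertical below 0.08 rad and z of tape in the frame of bundle between 0.036 and 0.044 m and linear speed of tape below 0.01 m/s); the robot touches nothing.
It fails at once if another thing is shifted more than 30 mm (distance of any of marker, cutter, tape_roll, tape_gun, corner_a, corner_b, white_box from where it was at the start of the episode above 0.03 m).
It also fails if it takes over 50 s, if anything falls off the work surface, if the arm or the gripper's body presses on something with over 40 N, if the wrist force passes 120 N, or if a joint passes its speed limit or range.

## Working session

There is one attempt and no reset: what is moved stays moved. The work goes in short steps, Python scripts to look and compute and a tool call to move; the robot and the scene stay as the last step left them, time stands still between calls to the robot, and variables do not carry over. Pictures are saved under pics/ and viewed, about 8 in all and at most 12, crops included, and the job is handed in when it is done.

Besides the shell and the picture viewer there is one more tool, called after ">>>" as name(argument=value, ...) on one line, values as JSON. arm_command: Moves the arm, as the interface text tells. Its arguments: {"type":"object","properties":{"rows":{"type":"array","items":{"type":"object","properties":{"tx":{"type":"number"},"ty":{"type":"number"},"tz":{"type":"number"},"yaw":{"type":"number"}}}},"jaw":{"type":"number"},"squeeze":{"type":"number"}},"required":["rows"]}

```bash
mkdir -p pics
cat > h.py <<'E'
import numpy as np,cv2
from scipy.spatial.transform import Rotation as Ro
from rig import env
def pts(c,mask=None,s=None):
    z=c["z_map"];K=c["intrinsics"]
    v,u=np.nonzero((z>0)&(mask if mask is not None else True))
    d=z[v,u];P=np.stack([(u-K[0,2])/K[0,0]*d,(v-K[1,2])/K[1,1]*d,d],1)
    if "R" in c: return (P-np.ravel(c["t"]))@np.array(c["R"]),u,v
    H=np.array(c["hand_eye"]);P=P@H[:3,:3].T+H[:3,3]
    return P@Ro.from_rotvec(s["ee_rot"]).as_matrix().T+s["position"],u,v
def save(c,n): cv2.imwrite(f"pics/{n}.png",c["img"][:,:,::-1])
E
python3 - <<'E'
from h import *
s=env.sense();print(s)
im={}
for n in ("scene","side","wrist"):
    im[n]=env.get_image(n); 
    for o in ("bundle","tape","parcel","hook","lock_top","score_line","left_edge"):
        print(n,o,[(np.round(r["location"]),round(r["p"],2)) for r in env.search_frame(n,o)[:2]])
a=np.hstack([cv2.resize(im[n]["img"],(400,300)) for n in("scene","side")])
b=np.hstack([cv2.resize(im["wrist"]["img"],(400,300)),np.zeros((300,400,3),np.uint8)])
cv2.imwrite("pics/a.png",np.vstack([a,b])[:,:,::-1])
E
```

```text
{'time': 0.0, 'joints': array([ 0.01406967,  0.32184443, -0.070061  ,  1.45168888,  0.02259241,
        1.37078506, -0.05687894]), 'joint_velocities': array([-0.00213264, -0.00039638,  0.0002926 , -0.00122765,  0.0002854 ,
       -0.00038505, -0.00142258]), 'effort': array([-1.25131752e-03, -4.93579853e+01, -3.82724963e-01, -3.14334905e+01,
        1.30020955e-02,  1.12603378e-02,  4.26072404e-06]), 'position': array([ 6.49600156e+02, -3.44738911e-02,  3.02802283e+02]), 'ee_rot': array([ 3.14149283e+00,  9.14641045e-05, -3.04206406e-03]), 'wrist_force': array([ 0.29471118, -0.16084542,  0.14108922]), 'wrist_torque': array([-0.0036154 , -0.00754323, -0.03656951]), 'finger_gap': 0.9976776748521103}
scene bundle [(array([548., -53.,  38.]), 0.65)]
scene tape [(array([795.,  72.,  30.]), 0.64), (array([420., 310., 101.]), 0.55)]
scene parcel [(array([389., 282.,  58.]), 0.58)]
scene hook [(array([ 444., -471.,   88.]), 0.2)]
scene lock_top []
scene score_line [(array([549., -49.,  38.]), 0.57), (array([ 681., -390.,   44.]), 0.42)]
scene left_edge [(array([546., -47.,  36.]), 0.98), (array([607., 377.,  13.]), 0.26)]
side bundle [(array([518.,   4.,  43.]), 0.58)]
side tape [(array([420., 356., 113.]), 0.84)]
side parcel [(array([398., 330.,  60.]), 0.59)]
side hook [(array([427., 392.,  67.]), 0.55), (array([521.,   1.,  44.]), 0.47)]
side lock_top [(array([778.,  98.,  44.]), 0.68), (array([425., 376., 135.]), 0.56)]
side score_line [(array([520.,   2.,  41.]), 0.71)]
side left_edge [(array([519.,   0.,  39.]), 0.88)]
wrist bundle [(array([544.,  25.,  41.]), 0.88)]
wrist tape []
wrist parcel [(array([ 561., -168.,   56.]), 0.4), (array([548.,  24.,  40.]), 0.17)]
wrist hook []
wrist lock_top []
wrist score_line []
wrist left_edge [(array([544.,  27.,  40.]), 0.83)]
```

View pics/a.png

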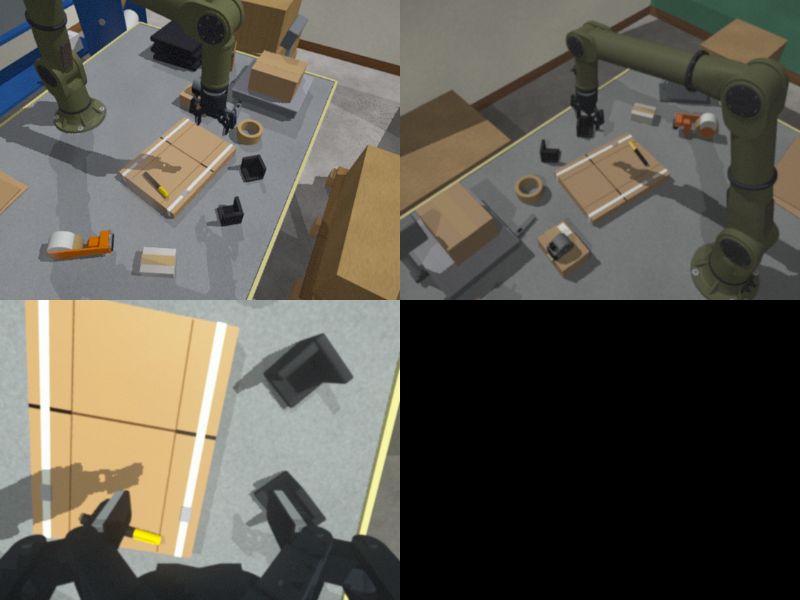

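The top-left view is the scene camera, top-right the side camera (the tape stands on the parcel at about (565,245)), and bottom-left the wrist camera (score line at row ~420, marker at (145,537)). Next I'll fit the bundle and tape poses.

Run:
```python
from h import *
s=env.sense()
ca={n:env.get_image(n) for n in("scene","side","wrist")}
Q=[];D=[]
for n,c in ca.items():
    P,u,v=pts(c,None,s)
    col=c["img"][v,u].astype(int)
    m=(P[:,2]>31)&(P[:,2]<49)&(P[:,0]>340)&(P[:,0]<740)&(P[:,1]>-270)&(P[:,1]<260)
    I=np.zeros((420,560),np.uint8);I[v[m],u[m]]=1
    k,L,st,_=cv2.connectedComponentsWithStats(cv2.morphologyEx(I,cv2.MORPH_OPEN,np.ones((3,3))))
    b=1+np.argmax(st[1:,4]);mm=L[v,u]==b
    p=P[mm];z=np.median(p[:,2]);r=cv2.minAreaRect(p[:,:2].astype(np.float32))
    print(n,len(p),round(z,1),np.round(r[0],1),np.round(r[1],1),round(r[2],1));print(np.round(cv2.boxPoints(r)).tolist())
    # tape
    m=(P[:,2]>64)&(P[:,2]<150)&(abs(P[:,0]-420)<90)&(abs(P[:,1]-350)<90)
    if m.sum()>50:
        q=P[m];
        for lo,hi in((66,150),(100,130),(118,130),(130,145)):
            w=q[(q[:,2]>lo)&(q[:,2]<hi)]
            if len(w)>5:
                r=cv2.minAreaRect(w[:,:2].astype(np.float32));print(n,"tape z",lo,hi,len(w),np.round(r[0],1),np.round(r[1],1),round(r[2],1))
    m=(P[:,2]>54)&(P[:,2]<64)&(abs(P[:,0]-420)<110)&(abs(P[:,1]-330)<110)
    if m.sum()>50:
        r=cv2.minAreaRect(P[m][:,:2].astype(np.float32));print(n,"parcel",np.round(r[0],1),np.round(r[1],1),round(r[2],1))
    for o in("cutter","white_box","tape_roll","corner_a","tape_gun","marker"):
        print(n,o,[(np.round(r["location"]).tolist(),round(r["p"],2)) for r in env.search_frame(n,o)[:2]])
a=ca["side"]["img"];cv2.imwrite("pics/b.png",cv2.resize(a[290:420,150:310],(800,600),interpolation=cv2.INTER_CUBIC)[:,:,::-1])
```

```text
scene 10904 42.3 [534.1 -18.3] [375.6 273.7] 79.8
[[366.0, -179.0], [635.0, -227.0], [702.0, 142.0], [433.0, 191.0]]
scene tape z 66 150 296 [397.8 329.1] [69.6 92.5] 26.4
scene tape z 100 130 173 [408.4 339.5] [37.8 81.9] 28.4
scene tape z 118 130 84 [414.4 334.7] [31.2 59.6] 28.4
scene parcel [411.3 324.9] [101.2 114.7] 85.6
scene cutter [([603.0, 377.0, 13.0], 0.53)]
scene white_box [([681.0, -387.0, 42.0], 0.9)]
scene tape_roll [([713.0, 235.0, 35.0], 0.87), ([388.0, 281.0, 60.0], 0.48)]
scene corner_a [([799.0, -136.0, 37.0], 0.86), ([793.0, 72.0, 30.0], 0.77)]
scene tape_gun [([443.0, -471.0, 89.0], 0.65)]
scene marker [([524.0, -171.0, 60.0], 0.8)]
side 10146 39.9 [533.  -25.1] [377.1 274.5] 79.8
[[365.0, -186.0], [635.0, -235.0], [701.0, 136.0], [431.0, 185.0]]
side tape z 66 150 907 [409.1 350.4] [121.7  99.9] 35.1
side tape z 100 130 565 [421.5 345.3] [71.4 48. ] 85.6
side tape z 118 130 305 [421.  349.9] [58.6 45.8] 88.2
side tape z 130 145 49 [423.3 358.6] [39.5 20.2] 87.4
side parcel [431.9 329.6] [119.9 153.9] 83.7
side cutter [([606.0, 362.0, 10.0], 0.76)]
side white_box [([667.0, -366.0, 42.0], 0.7)]
side tape_roll [([703.0, 256.0, 38.0], 0.86), ([800.0, -127.0, 18.0], 0.5)]
side corner_a [([781.0, 97.0, 45.0], 0.62), ([399.0, 332.0, 56.0], 0.58)]
side tape_gun [([430.0, -460.0, 73.0], 0.63)]
side marker []
wrist 82600 40.3 [535.4 -22.5] [372.1 271.2] 79.7
[[369.0, -181.0], [636.0, -230.0], [702.0, 136.0], [435.0, 185.0]]
wrist cutter [([797.0, -111.0, 25.0], 0.45)]
wrist white_box []
wrist tape_roll []
wrist corner_a [([796.0, 81.0, 42.0], 0.95), ([794.0, -109.0, 25.0], 0.66)]
wrist tape_gun []
wrist marker [([560.0, -171.0, 58.0], 0.69)]
```

View pics/b.png

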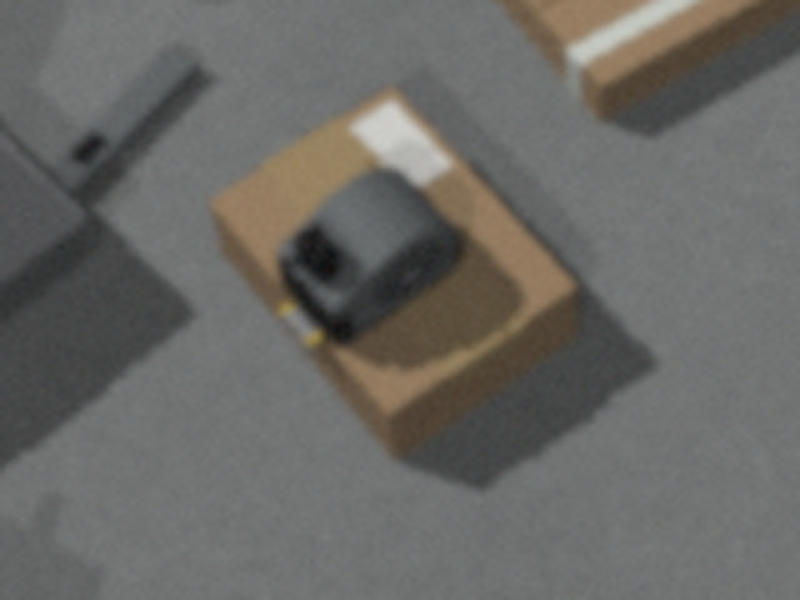

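>>> arm_command(rows=[{"tx":-2,"ty":-2.4},{"tx":-4,"ty":-4.8},{"tx":-6,"ty":-7.2},{"tx":-8,"ty":-9.5,"yaw":0.2},{"tx":-9.1,"ty":-11,"yaw":0.5},{"tx":-9.1,"ty":-11.2,"yaw":0.5},{"tx":-9.1,"ty":-11.2,"yaw":0.5},{"tx":-9.1,"ty":-11.2,"yaw":0.5}], jaw=0, squeeze=60)

```text
invalid input
```

```bash
cat > t.py <<'E'
from h import *
import sys
s=env.sense();c=env.get_image("wrist");save(c,sys.argv[1])
print(s["time"],s["position"],s["ee_rot"])
for o in("tape","hook","lock_top","mouth"):
    print(o,[(np.round(r["location"]).tolist(),round(r["p"],2)) for r in env.search_frame("wrist",o)[:2]])
P,u,v=pts(c,None,s)
m=(abs(P[:,0]-420)<100)&(abs(P[:,1]-340)<110)
for lo,hi in((66,126),(90,126),(110,126),(126,140),(56,64)):
    w=P[m&(P[:,2]>lo)&(P[:,2]<hi)]
    if len(w)>9:
        r=cv2.minAreaRect(w[:,:2].astype(np.float32));print(lo,hi,len(w),np.round(r[0],1),np.round(r[1],1),round(r[2],1), np.round(np.median(w,0),1))
E
python3 t.py c
```

```text
2.25 [ 6.50032210e+02 -2.60073729e-02  3.03963895e+02] [3.14151510e+00 6.89210218e-05 1.68232484e-04]
tape [([559.0, -167.0, 56.0], 0.5)]
hook []
lock_top []
mouth []
```

View pics/c.png

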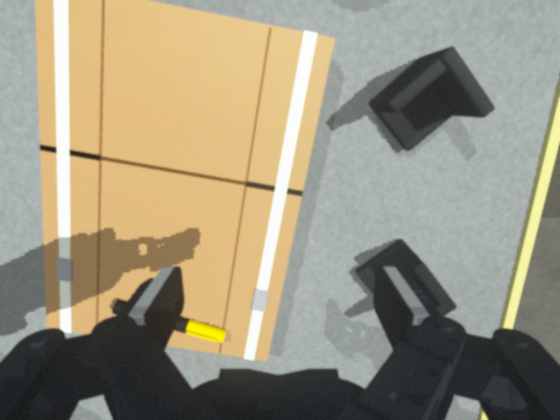

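The arm hasn't moved: the picture still shows the start view. I'll resend with every field filled in.

>>> arm_command(rows=[{"tx":-1.5,"ty":-1.8,"tz":0,"yaw":0},{"tx":-3,"ty":-3.6,"tz":0,"yaw":0},{"tx":-4.5,"ty":-5.5,"tz":0,"yaw":0},{"tx":-6,"ty":-7.4,"tz":0,"yaw":0.2},{"tx":-7.5,"ty":-9.2,"tz":0,"yaw":0.5},{"tx":-9.1,"ty":-11.2,"tz":0,"yaw":0.5},{"tx":-9.1,"ty":-11.2,"tz":0,"yaw":0.5},{"tx":-9.1,"ty":-11.2,"tz":0,"yaw":0.5}], jaw=0, squeeze=60)

```text
time: 3.5
position: [422.8, 279.6, 304.1]
ee_rot: [3.138, -0.136, 0.001]
wrist_force: [0.6, -0.0, -0.4]
finger_gap: 1.0
```

```bash
python3 t.py d
```

```text
3.5 [422.79413545 279.64671433 304.08626091] [ 3.13812152e+00 -1.36366488e-01  1.42817744e-03]
tape [([428.0, 350.0, 124.0], 0.86)]
hook [([429.0, 391.0, 69.0], 0.64)]
lock_top [([429.0, 370.0, 132.0], 0.63)]
mouth [([421.0, 348.0, 117.0], 0.96), ([511.0, 114.0, 44.0], 0.64)]
66 126 5103 [425.  349.8] [82.5 46.6] 85.1 [424.3 346.1 119.7]
90 126 4989 [424.7 346.2] [75.4 46.6] 85.1 [424.1 345.5 119.9]
110 126 4269 [424.6 345.3] [61.  46.6] 85.0 [424.1 343.9 121. ]
126 140 609 [424.2 359.9] [40.4 20.1] 80.0 [426.5 372.5 133.6]
56 64 13623 [433.6 326.8] [110.1 151.5] 83.7 [454.8 322.8  60.6]
```

View pics/d.png

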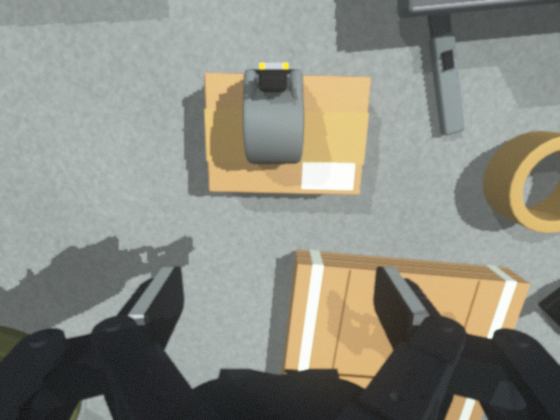

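The tape is at pixel (275,115), nose up, with the hook at (275,66). Its centre is (424.7, 346.2) and its yaw 85°. I'll go in for the grasp.

>>> arm_command(rows=[{"tx":-0.15,"ty":-1.5,"tz":0,"yaw":0},{"tx":-0.15,"ty":-2.66,"tz":0.8,"yaw":0},{"tx":-0.15,"ty":-2.66,"tz":2.2,"yaw":0},{"tx":-0.15,"ty":-2.66,"tz":3.6,"yaw":0},{"tx":-0.15,"ty":-2.66,"tz":5.0,"yaw":0},{"tx":-0.15,"ty":-2.66,"tz":6.0,"yaw":0},{"tx":-0.15,"ty":-2.66,"tz":6.3,"yaw":0},{"tx":-0.15,"ty":-2.66,"tz":6.3,"yaw":0}], jaw=0, squeeze=60)

```text
time: 4.75
position: [426.1, 345.0, 146.3]
ee_rot: [3.138, -0.143, -0.001]
wrist_force: [1.1, -0.8, 0.3]
finger_gap: 0.995
```

>>> arm_command(rows=[{"tx":0,"ty":0,"tz":0,"yaw":0},{"tx":0,"ty":0,"tz":0,"yaw":0},{"tx":0,"ty":0,"tz":0,"yaw":0},{"tx":0,"ty":0,"tz":0,"yaw":0},{"tx":0,"ty":0,"tz":0,"yaw":0},{"tx":0,"ty":0,"tz":0,"yaw":0},{"tx":0,"ty":0,"tz":0,"yaw":0},{"tx":0,"ty":0,"tz":0,"yaw":0}], jaw=1, squeeze=60)

```text
time: 5.75
position: [426.0, 345.6, 147.5]
ee_rot: [-3.138, 0.142, -0.0]
wrist_force: [-2.5, -0.9, 6.3]
finger_gap: 0.532
```

>>> arm_command(rows=[{"tx":0,"ty":0,"tz":-0.8,"yaw":0},{"tx":0,"ty":0,"tz":-2.0,"yaw":0},{"tx":0,"ty":0,"tz":-3.0,"yaw":0},{"tx":0.8,"ty":1.0,"tz":-3.5,"yaw":0},{"tx":1.8,"ty":2.4,"tz":-3.5,"yaw":0.2},{"tx":2.9,"ty":3.9,"tz":-3.5,"yaw":0.4},{"tx":4.0,"ty":5.4,"tz":-3.5,"yaw":0.5},{"tx":5.0,"ty":6.8,"tz":-3.5,"yaw":0.5}], jaw=1, squeeze=60)

```text
time: 6.75
position: [535.1, 162.8, 233.5]
ee_rot: [3.128, -0.28, -0.003]
wrist_force: [0.2, 0.7, -7.4]
finger_gap: 0.534
```

>>> arm_command(rows=[{"tx":0.7,"ty":0.8,"tz":0.4,"yaw":0},{"tx":1.32,"ty":1.47,"tz":1.2,"yaw":0},{"tx":1.32,"ty":1.47,"tz":2.0,"yaw":0},{"tx":1.32,"ty":1.47,"tz":2.7,"yaw":0},{"tx":1.32,"ty":1.47,"tz":3.2,"yaw":0},{"tx":1.32,"ty":1.47,"tz":3.2,"yaw":0},{"tx":1.32,"ty":1.47,"tz":3.2,"yaw":0},{"tx":1.32,"ty":1.47,"tz":3.2,"yaw":0}], jaw=1, squeeze=60)

```text
time: 7.75
position: [561.5, 121.0, 154.5]
ee_rot: [3.129, -0.28, 0.0]
wrist_force: [-0.3, 0.4, -5.3]
finger_gap: 0.534
```

```bash
cat > e.py <<'E'
from h import *
import sys
s=env.sense();cw=env.get_image("wrist");cs=env.get_image("side")
print(s["time"],s["position"],s["ee_rot"],s["wrist_force"])
yd=np.array([np.cos(np.radians(79.75)),np.sin(np.radians(79.75))]);xd=np.array([yd[1],-yd[0]]);C=np.array([534.8,-22.5])
for n,c in(("wrist",cw),("side",cs)):
    for o in("hook",):
        for r in env.search_frame(n,o)[:2]:
            L=np.array(r["location"]);print(n,o,L.round(1),"bundle xy",((L[:2]-C)@xd).round(1),((L[:2]-C)@yd).round(1),round(r["p"],2))
    P,u,v=pts(c,None,s);b=np.stack([(P[:,:2]-C)@xd,(P[:,:2]-C)@yd],1)
    for lo,hi in((-120,-60),(50,120)):
        m=(b[:,0]>lo)&(b[:,0]<hi)&(P[:,2]>30)&(P[:,2]<46)&(b[:,1]>150)&(b[:,1]<215)
        if m.sum()>20: print(n,"edge y_b",m.sum(),np.percentile(b[m,1],[95,99,100]).round(1),np.median(P[m,2]).round(1))
    m=(abs(b[:,0])<12)&(P[:,2]>40)&(P[:,2]<72)&(b[:,1]>160)&(b[:,1]<215)
    if m.sum(): print(n,"hook pts",m.sum(),np.percentile(b[m,1],[1,50,99]).round(1),np.percentile(P[m,2],[1,50,99]).round(1))
cv2.imwrite(f"pics/{sys.argv[1]}.png",np.hstack([cv2.resize(cw["img"],(400,300)),cv2.resize(cs["img"][150:300,190:390],(400,300))])[:,:,::-1])
E
python3 e.py e
```

```text
7.75 [561.48034348 121.03430364 154.46493384] [ 3.12882786e+00 -2.79619321e-01  9.51347278e-05] [-0.34641477  0.43351141 -5.29253127]
wrist hook [571.6 161.7  72.9] bundle xy 3.4 187.8 0.97
wrist edge y_b 6269 [185.2 186.4 186.7] 40.4
wrist edge y_b 7262 [184.9 186.  186.3] 40.5
wrist hook pts 288 [185.8 191.8 192.2] [59.2 67.2 72. ]
side hook [567.4 167.7  72.9] bundle xy -1.8 193.0 0.36
side edge y_b 282 [183.2 184.2 185.3] 40.2
side edge y_b 246 [183.3 184.4 184.5] 39.7
side hook pts 37 [161.2 187.  190.6] [40.2 63.9 71.9]
```

View pics/e.png

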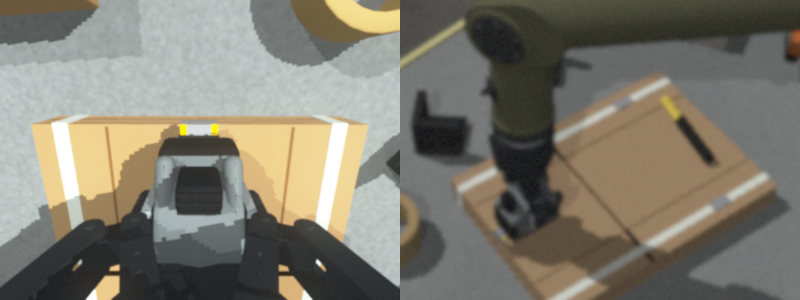

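The hook (pixel (198,129)) is square to the left edge and about 4 mm beyond it. I'll nudge it 2 mm further out and lower it.

>>> arm_command(rows=[{"tx":0,"ty":-0.08,"tz":0,"yaw":0},{"tx":0,"ty":-0.08,"tz":0.2,"yaw":0},{"tx":0,"ty":-0.08,"tz":0.4,"yaw":0},{"tx":0,"ty":-0.08,"tz":0.6,"yaw":0},{"tx":0,"ty":-0.08,"tz":0.8,"yaw":0},{"tx":0,"ty":-0.08,"tz":1.0,"yaw":0},{"tx":0,"ty":-0.08,"tz":1.03,"yaw":0},{"tx":0,"ty":-0.08,"tz":1.03,"yaw":0}], jaw=1, squeeze=60)

```text
time: 8.95
position: [561.5, 122.8, 128.2]
ee_rot: [3.128, -0.28, -0.001]
wrist_force: [-0.5, 0.0, -6.2]
finger_gap: 0.532
```

```bash
python3 e.py f
```

```text
8.95 [561.51135174 122.75848591 128.24343988] [ 3.12848767e+00 -2.80055198e-01 -1.34659569e-03] [-0.47190186  0.01551775 -6.19763404]
wrist hook [570.7 165.2  48. ] bundle xy 1.9 191.1 0.8
wrist edge y_b 8182 [185.3 186.4 186.9] 40.4
wrist edge y_b 9511 [185.  186.  186.4] 40.5
wrist hook pts 1776 [185.4 186.5 193.7] [41.2 48.1 71.8]
side edge y_b 279 [183.6 184.8 185.5] 39.6
side edge y_b 264 [183.4 184.7 185.2] 39.7
side hook pts 51 [176.7 185.  192.4] [41.2 50.  71. ]
```

>>> arm_command(rows=[{"tx":0,"ty":0.3,"tz":0,"yaw":0},{"tx":0,"ty":0.8,"tz":0,"yaw":0},{"tx":0,"ty":1.6,"tz":0,"yaw":0},{"tx":0,"ty":2.4,"tz":0,"yaw":0},{"tx":0,"ty":3.2,"tz":0,"yaw":0},{"tx":0,"ty":4.0,"tz":0,"yaw":0},{"tx":0,"ty":4.6,"tz":0,"yaw":0},{"tx":0,"ty":5.0,"tz":0,"yaw":0}], jaw=1, squeeze=60)

```text
time: 10.15
position: [539.1, -1.7, 128.5]
ee_rot: [3.128, -0.282, -0.001]
wrist_force: [1.2, 1.5, -5.4]
finger_gap: 0.534
```

```bash
cat > g.py <<'E'
from h import *
import sys
s=env.sense();c=env.get_image("wrist")
print(s["time"],s["position"],s["ee_rot"],s["wrist_force"],s["finger_gap"])
a=np.radians(79.75);yd=np.array([np.cos(a),np.sin(a)]);xd=np.array([yd[1],-yd[0]]);C=np.array([534.8,-22.5])
P,u,v=pts(c,None,s);X=(P[:,:2]-C)@xd;Y=(P[:,:2]-C)@yd;g=c["img"][v,u].astype(int).sum(1)
print("tcp bundle",((s["position"][:2]-C)@xd).round(1),((s["position"][:2]-C)@yd).round(1))
for lo,hi in((-110,-60),(-60,-30),(30,60),(60,110)):
    m=(X>lo)&(X<hi)&(abs(P[:,2]-40)<4)
    e=m&(Y>150)&(Y<215)
    if e.sum()>50: print(lo,hi,"edge",np.percentile(Y[e],99).round(1))
    d=m&(Y>15)&(Y<60)
    if d.sum()>50:
        b=np.digitize(Y[d],np.arange(15,61,1.5));med=np.array([np.median(g[d][b==k]) if (b==k).sum()>5 else 999 for k in range(1,31)])
        k=med.argmin();print(lo,hi,"score y",15+1.5*k+.75,med[k],np.median(med))
m=(abs(X)<20)&(Y>150)&(Y<215)&(P[:,2]>32)
print("hook/blade",np.percentile(Y[m],[50,99]).round(1),np.percentile(P[m,2],[1,50,99]).round(1))
for lo,hi in((100,107),(107,120)):
    m=(abs(X)<14)&(P[:,2]>lo)&(P[:,2]<hi)&(Y>-40)&(Y<80)
    if m.sum()>20: r=cv2.minAreaRect(np.stack([X[m],Y[m]],1).astype(np.float32));print("top",lo,hi,m.sum(),np.round(r[0],1),np.round(r[1],1),round(r[2],1),np.median(P[m,2]).round(1))
save(c,sys.argv[1])
E
python3 g.py g
```

```text
10.15 [539.06152068  -1.72302856 128.53137876] [ 3.12822472e+00 -2.82141598e-01 -9.06652878e-04] [ 1.18978843  1.46621484 -5.42059006] 0.5338267040395869
tcp bundle 0.5 21.2
-110 -60 score y 35.25 120.0 448.0
-60 -30 score y 35.25 158.0 280.0
30 60 score y 35.25 223.5 429.5
60 110 score y 35.25 163.0 449.0Traceback (most recent call last):
  File "g.py", line 17, in <module>
    print("hook/blade",np.percentile(Y[m],[50,99]).round(1),np.percentile(P[m,2],[1,50,99]).round(1))
                       ~~~~~~~~~~~~~^^^^^^^^^^^^^^
    return _quantile_unchecked(
        a, q, axis, out, overwrite_input, method, keepdims, weights)
    return _ureduce(a,
                    func=_quantile_ureduce_func,
    ...<5 lines>...
                    overwrite_input=overwrite_input,
                    method=method)
    r = func(a, **kwargs)
    result = _quantile(arr,
                       quantiles=q,
    ...<2 lines>...
                       out=out,
                       weights=wgt)
    slices_having_nans = np.isnan(arr[-1, ...])
                                  ~~~^^^^^^^^^
IndexError: index -1 is out of bounds for axis 0 with size 0
```

>>> arm_command(rows=[{"tx":0,"ty":0.3,"tz":0,"yaw":0},{"tx":0,"ty":0.6,"tz":0,"yaw":0},{"tx":0,"ty":0.85,"tz":0,"yaw":0},{"tx":0,"ty":0.93,"tz":0,"yaw":0},{"tx":0,"ty":0.93,"tz":0,"yaw":0},{"tx":0,"ty":0.93,"tz":0.02,"yaw":0},{"tx":0,"ty":0.93,"tz":0.05,"yaw":0},{"tx":0,"ty":0.93,"tz":0.05,"yaw":0}], jaw=1, squeeze=60)

```text
time: 11.2
position: [534.9, -25.5, 127.6]
ee_rot: [3.127, -0.283, -0.001]
wrist_force: [-0.4, 2.7, -3.1]
finger_gap: 0.531
```

```bash
sed -i 's/^print("hook/if m.any(): print("hook/' g.py; python3 g.py h
```

```text
11.2 [534.92563215 -25.52607517 127.56950525] [ 3.12733744e+00 -2.83112162e-01 -7.04660010e-04] [-0.37967658  2.70082684 -3.12989991] 0.5312423476693832
tcp bundle 0.7 -3.0
-110 -60 score y 35.25 103.0 451.0
-60 -30 score y 35.25 221.0 453.5
30 60 score y 35.25 230.0 455.0
60 110 score y 35.25 162.0 453.5
top 100 107 5658 [-0.   5.7] [28.  52.3] 0.1 103.3
top 107 120 3129 [ 0.1 24.6] [14.6 19.9] 89.7 113.6
```

View pics/h.png

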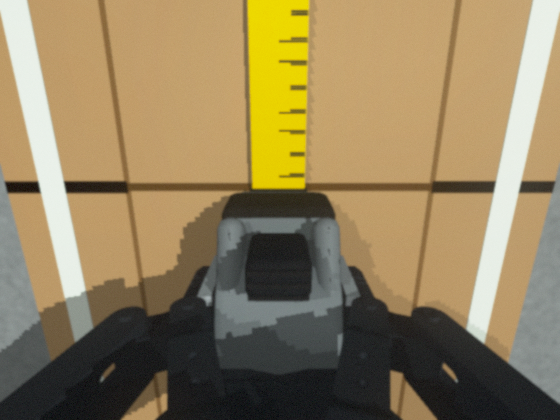

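The blade (column ~278) runs out square from the nose, and the nose is at the score line (row 187). The lock measurement puts the mouth at y ≈ 35.6 mm. I'll settle the case, release it and raise the gripper.

>>> arm_command(rows=[{"tx":0,"ty":0,"tz":0.03,"yaw":0},{"tx":0,"ty":0,"tz":0.03,"yaw":0},{"tx":0,"ty":0,"tz":0.03,"yaw":0},{"tx":0,"ty":0,"tz":0.03,"yaw":0},{"tx":0,"ty":0,"tz":0.03,"yaw":0},{"tx":0,"ty":0,"tz":0.03,"yaw":0},{"tx":0,"ty":0,"tz":0.03,"yaw":0},{"tx":0,"ty":0,"tz":0.03,"yaw":0}], jaw=0, squeeze=60)

```text
time: 12.25
position: [534.9, -25.5, 126.8]
ee_rot: [3.127, -0.283, -0.001]
wrist_force: [0.5, 0.0, -0.7]
finger_gap: 0.999
```

>>> arm_command(rows=[{"tx":0,"ty":0,"tz":-0.5,"yaw":0},{"tx":0,"ty":0,"tz":-1.2,"yaw":0},{"tx":0,"ty":0,"tz":-2.2,"yaw":0},{"tx":0,"ty":0,"tz":-3.2,"yaw":0},{"tx":0,"ty":0,"tz":-4,"yaw":0},{"tx":0,"ty":0,"tz":-4,"yaw":0},{"tx":0,"ty":0,"tz":-4,"yaw":0},{"tx":0,"ty":0,"tz":-4,"yaw":0}], jaw=0, squeeze=60)

```text
time: 13.25
position: [534.4, -25.4, 225.9]
ee_rot: [3.127, -0.283, -0.004]
wrist_force: [-0.4, -0.1, 0.4]
finger_gap: 0.999
```

```bash
python3 g.py i
```

```text
13.25 [534.3979802  -25.36020094 225.87167536] [ 3.12726743 -0.28305729 -0.00353702] [-0.42948951 -0.07053163  0.36843851] 0.9987505448812074
tcp bundle 0.1 -2.9
-110 -60 score y 35.25 156.0 517.0
-60 -30 score y 35.25 270.0 516.0
30 60 score y 35.25 278.0 517.25
60 110 score y 35.25 200.0 521.5
top 100 107 1985 [-0.   3.4] [56.2 27.9] 90.0 103.1
top 107 120 816 [ 0.2 24.4] [14.1 19.4] 89.8 113.6
```

>>> arm_command(rows=[{"tx":0,"ty":-0.5,"tz":0,"yaw":0},{"tx":0,"ty":-1.1,"tz":0,"yaw":0},{"tx":0,"ty":-1.1,"tz":0,"yaw":0},{"tx":0,"ty":-1.1,"tz":0,"yaw":0},{"tx":0,"ty":-1.1,"tz":0.3,"yaw":0},{"tx":0,"ty":-1.1,"tz":0.7,"yaw":0},{"tx":0,"ty":-1.1,"tz":1.1,"yaw":0},{"tx":0,"ty":-1.1,"tz":1.2,"yaw":0}], jaw=1, squeeze=40)

```text
time: 14.3
position: [538.7, 1.5, 194.5]
ee_rot: [3.127, -0.283, -0.007]
wrist_force: [0.1, 0.0, 1.0]
finger_gap: -0.001
```

```bash
python3 g.py j
```

```text
14.3 [538.65838063   1.48672022 194.45450253] [ 3.12697728 -0.28327393 -0.00691833] [0.14516692 0.03278362 0.99131841] -0.0006793421325757992
tcp bundle -0.5 24.3
-110 -60 edge 161.1
-110 -60 score y 35.25 140.0 465.0
-60 -30 edge 161.0
-60 -30 score y 35.25 239.0 463.5
30 60 edge 160.7
30 60 score y 35.25 244.0 464.5
60 110 edge 160.5
60 110 score y 35.25 170.0 467.0
hook/blade [155.  160.7] [39.  45.1 47.4]
top 100 107 189 [ 0.3 30.1] [ 3.4 19.8] 89.6 103.5
top 107 120 382 [ 0.1 27.4] [19.9  8.8] 0.3 111.6
```

View pics/j.png

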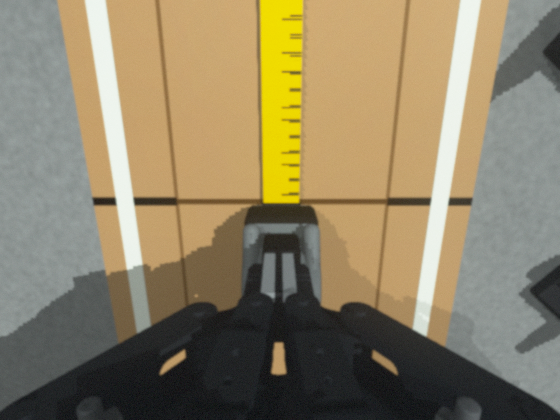

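The closed fingertips are over the lock at about (280,250). I'll press slowly along the lock's slanted path.

>>> arm_command(rows=[{"tx":0.02,"ty":-0.02,"tz":0.15,"yaw":0},{"tx":0.02,"ty":-0.02,"tz":0.27,"yaw":0},{"tx":0.02,"ty":-0.03,"tz":0.34,"yaw":0},{"tx":0.02,"ty":-0.06,"tz":0.41,"yaw":0},{"tx":0.02,"ty":-0.08,"tz":0.48,"yaw":0},{"tx":0.02,"ty":-0.11,"tz":0.54,"yaw":0},{"tx":0.02,"ty":-0.13,"tz":0.59,"yaw":0},{"tx":0.02,"ty":-0.13,"tz":0.59,"yaw":0}], jaw=1, squeeze=40)

```text
time: 15.35
position: [539.9, 4.5, 180.0]
ee_rot: [3.127, -0.283, -0.006]
wrist_force: [-2.1, -1.2, 4.2]
finger_gap: -0.001
```

>>> arm_command(rows=[{"tx":0,"ty":0,"tz":0.04,"yaw":0},{"tx":0,"ty":0,"tz":0.08,"yaw":0},{"tx":0,"ty":0,"tz":0.1,"yaw":0},{"tx":0,"ty":0,"tz":0.12,"yaw":0},{"tx":0,"ty":0,"tz":0.12,"yaw":0},{"tx":0,"ty":0,"tz":0.12,"yaw":0},{"tx":0,"ty":0,"tz":0.12,"yaw":0},{"tx":0,"ty":0,"tz":0.12,"yaw":0}], jaw=1, squeeze=40)

```text
time: 16.35
position: [540.3, 4.9, 179.1]
ee_rot: [3.127, -0.283, -0.004]
wrist_force: [-6.2, -0.7, 15.6]
finger_gap: 0.0
```

At 15.6 N the lock has reached its stop, with the tip at z ≈ 106. I'll raise the gripper and check.

>>> arm_command(rows=[{"tx":0,"ty":0,"tz":-0.2,"yaw":0},{"tx":0,"ty":0,"tz":-0.6,"yaw":0},{"tx":0,"ty":0.3,"tz":-1.4,"yaw":0},{"tx":0,"ty":1.2,"tz":-2.4,"yaw":0},{"tx":0,"ty":2.2,"tz":-3.4,"yaw":0},{"tx":0,"ty":2.8,"tz":-4,"yaw":0},{"tx":0,"ty":2.8,"tz":-4.4,"yaw":0},{"tx":0,"ty":2.8,"tz":-4.4,"yaw":0}], jaw=1, squeeze=40)

```text
time: 17.35
position: [528.4, -62.6, 289.5]
ee_rot: [3.128, -0.281, -0.003]
wrist_force: [-0.1, 0.5, -0.2]
finger_gap: -0.002
```

```bash
python3 g.py k
```

```text
17.35 [528.36756001 -62.62434589 289.46556902] [ 3.12835674e+00 -2.81209967e-01 -3.00015078e-03] [-0.12212758  0.53177258 -0.15013893] -0.0020611082746975415
tcp bundle 0.8 -40.6
-110 -60 score y 35.25 161.5 551.0
-60 -30 score y 35.25 302.5 550.0
30 60 score y 35.25 314.0 552.0
60 110 score y 35.25 224.0 557.0
top 100 107 1615 [0.4 3.9] [58.7 27.7] 89.0 103.4
top 107 120 211 [ 0.6 26.8] [18.3 11. ] 3.9 107.8
```

View pics/k.png

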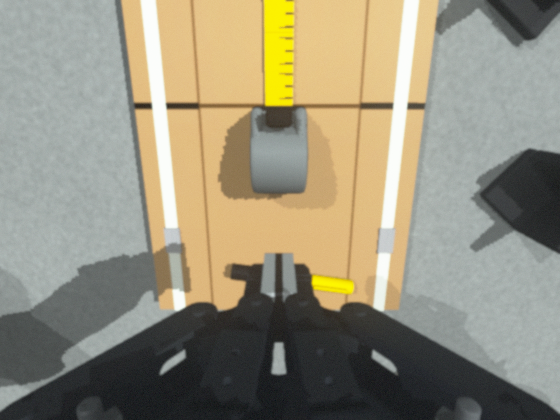

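Run:
```python
from h import *
s=env.sense();c=env.get_image("wrist")
a=np.radians(79.75);yd=np.array([np.cos(a),np.sin(a)]);xd=np.array([yd[1],-yd[0]]);C=np.array([534.8,-22.5])
P,u,v=pts(c,None,s);X=(P[:,:2]-C)@xd;Y=(P[:,:2]-C)@yd
for y in range(-36,40,3):
    m=(abs(X)<7)&(Y>=y)&(Y<y+3)
    if m.any(): print(y,m.sum(),np.median(P[m,2]).round(1),int(np.median(c["img"][v,u][m])))
m=(abs(X)>60)&(abs(X)<100)&(Y>50)&(Y<80);print("bundle z",np.median(P[m,2]))
```

```text
-36 226 259.1 38
-33 545 280.8 36
-30 4574 274.7 39
-27 510 293.4 39
-24 1434 294.4 42
-21 106 206.4 81
-18 65 103.2 134
-15 66 103.4 141
-12 57 104.1 146
-9 69 104.3 151
-6 72 103.9 157
-3 72 103.3 162
0 72 102.6 165
3 72 101.5 162
6 73 99.8 158
9 79 98.0 154
12 76 95.3 145
15 67 91.8 101
18 53 105.0 66
21 77 107.3 58
24 76 107.4 61
27 76 106.9 63
30 76 107.1 62
33 85 73.7 66
36 45 45.3 235
39 60 45.6 232
bundle z 40.4030527999938
```

>>> arm_command(rows=[{"tx":0,"ty":-0.8,"tz":0,"yaw":0},{"tx":0,"ty":-1.8,"tz":0,"yaw":0},{"tx":0,"ty":-2.8,"tz":0,"yaw":0},{"tx":0,"ty":-3.8,"tz":0,"yaw":0},{"tx":0,"ty":-4.8,"tz":0,"yaw":0},{"tx":0,"ty":-5.2,"tz":0,"yaw":0},{"tx":0,"ty":-5.2,"tz":0,"yaw":0},{"tx":0,"ty":-5.2,"tz":0,"yaw":0}], jaw=1, squeeze=40)

```text
time: 18.45
position: [550.9, 64.2, 287.9]
ee_rot: [3.127, -0.282, -0.007]
wrist_force: [-0.0, -0.2, -0.4]
finger_gap: 0.002
```

Run:
```python
from h import *
s=env.sense();c=env.get_image("wrist");save(c,"l")
a=np.radians(79.75);yd=np.array([np.cos(a),np.sin(a)]);xd=np.array([yd[1],-yd[0]]);C=np.array([534.8,-22.5])
P,u,v=pts(c,None,s);X=(P[:,:2]-C)@xd;Y=(P[:,:2]-C)@yd
for y in range(170,200,2):
    m=(abs(X)<10)&(Y>=y)&(Y<y+2);n=(abs(X)>30)&(abs(X)<90)&(Y>=y)&(Y<y+2)
    print(y,np.median(P[m,2]).round(1),np.median(P[n,2]).round(1))
print([(r["location"],r["p"]) for r in env.search_frame("wrist","hook")[:2]])
```

```text
170 45.8 40.5
172 45.8 40.5
174 46.7 40.3
176 46.9 40.4
178 46.7 40.4
180 46.9 40.4
182 46.6 40.5
184 46.6 40.5
186 46.9 nan
188 nan 0.4
190 0.6 0.3
192 0.3 0.5
194 0.4 0.4
196 0.4 0.4
198 0.2 0.4
[([566.3, 133.3, 48.1], 0.77), ([512.7, -152.8, 56.2], 0.7)]
  return _methods._mean(a, axis=axis, dtype=dtype,
  ret = ret.dtype.type(ret / rcount)
```

View pics/l.png

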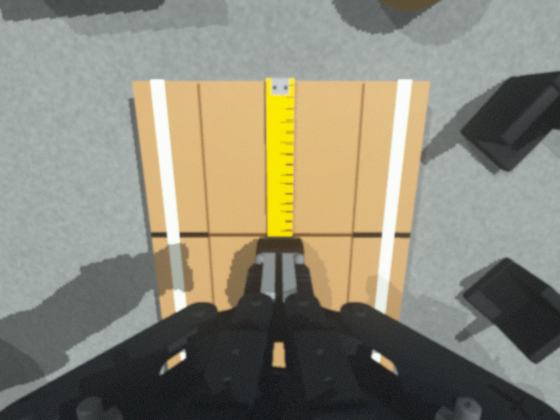

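The hook is at the left edge (pixel (280,83)), its outer face about 2 mm beyond, and the blade is square. The lock reads roughly 6.8–7.6 mm down, so I'll press once more, a bit harder, for margin.

>>> arm_command(rows=[{"tx":0,"ty":0.8,"tz":0,"yaw":0},{"tx":0,"ty":1.8,"tz":0.6,"yaw":0},{"tx":0,"ty":2.4,"tz":1.4,"yaw":0},{"tx":0,"ty":2.4,"tz":2.4,"yaw":0},{"tx":0,"ty":2.4,"tz":3.2,"yaw":0},{"tx":0,"ty":2.4,"tz":3.8,"yaw":0},{"tx":0,"ty":2.4,"tz":4.0,"yaw":0},{"tx":0,"ty":2.4,"tz":4.0,"yaw":0}], jaw=1, squeeze=40)

```text
time: 19.55
position: [539.9, 4.9, 188.4]
ee_rot: [3.127, -0.283, -0.006]
wrist_force: [0.2, -0.1, 0.1]
finger_gap: 0.001
```

>>> arm_command(rows=[{"tx":0,"ty":0,"tz":0.15,"yaw":0},{"tx":0,"ty":0,"tz":0.28,"yaw":0},{"tx":0,"ty":0,"tz":0.36,"yaw":0},{"tx":0,"ty":0,"tz":0.42,"yaw":0},{"tx":0,"ty":0,"tz":0.46,"yaw":0},{"tx":0,"ty":0,"tz":0.48,"yaw":0},{"tx":0,"ty":0,"tz":0.48,"yaw":0},{"tx":0,"ty":0,"tz":0.48,"yaw":0}], jaw=1, squeeze=40)

```text
time: 20.55
position: [540.3, 5.1, 179.1]
ee_rot: [3.127, -0.283, -0.004]
wrist_force: [-4.6, 0.5, 14.6]
finger_gap: 0.003
```

>>> arm_command(rows=[{"tx":0,"ty":0,"tz":0.06,"yaw":0},{"tx":0,"ty":0,"tz":0.1,"yaw":0},{"tx":0,"ty":0,"tz":0.1,"yaw":0},{"tx":0,"ty":0,"tz":0.1,"yaw":0},{"tx":0,"ty":0,"tz":0.1,"yaw":0},{"tx":0,"ty":0,"tz":0.1,"yaw":0},{"tx":0,"ty":0,"tz":0.1,"yaw":0},{"tx":0,"ty":0,"tz":0.1,"yaw":0}], jaw=1, squeeze=40)

```text
time: 21.55
position: [540.5, 5.1, 179.2]
ee_rot: [3.127, -0.283, -0.003]
wrist_force: [-5.8, 0.1, 13.9]
finger_gap: -0.001
```

>>> arm_command(rows=[{"tx":0,"ty":0,"tz":-0.2,"yaw":0},{"tx":0,"ty":0,"tz":-0.6,"yaw":0},{"tx":0,"ty":0.3,"tz":-1.4,"yaw":0},{"tx":0,"ty":1.2,"tz":-2.4,"yaw":0},{"tx":0,"ty":2.2,"tz":-3.4,"yaw":0},{"tx":0,"ty":2.8,"tz":-4,"yaw":0},{"tx":0,"ty":2.8,"tz":-4.4,"yaw":0},{"tx":0,"ty":2.8,"tz":-4.4,"yaw":0}], jaw=1, squeeze=40)

```text
time: 22.55
position: [528.5, -62.5, 289.6]
ee_rot: [3.128, -0.282, -0.002]
wrist_force: [0.2, -0.1, -0.3]
finger_gap: -0.003
```

Run:
```python
from h import *
s=env.sense();c=env.get_image("wrist")
a=np.radians(79.75);yd=np.array([np.cos(a),np.sin(a)]);xd=np.array([yd[1],-yd[0]]);C=np.array([534.8,-22.5])
P,u,v=pts(c,None,s);X=(P[:,:2]-C)@xd;Y=(P[:,:2]-C)@yd
for y in list(range(-15,3,3))+list(range(15,40,3)):
    m=(abs(X)<7)&(Y>=y)&(Y<y+3)
    if m.any(): print(y,m.sum(),np.median(P[m,2]).round(1),int(np.median(c["img"][v,u][m])))
m=(P[:,2]>70)&(P[:,2]<106)&(abs(X)<40)&(Y>-25)&(Y<60);r=cv2.minAreaRect(np.stack([X[m],Y[m]],1).astype(np.float32));print(r)
c=env.get_image("side");P,u,v=pts(c);X=(P[:,:2]-C)@xd;Y=(P[:,:2]-C)@yd
m=(abs(X)<20)&(Y>150)&(Y<200)&(P[:,2]>20);print("side end",np.percentile(Y[m],[90,99]))
```

```text
-15 64 103.6 140
-12 57 104.1 146
-9 71 104.2 151
-6 72 103.7 157
-3 72 103.4 162
0 71 102.7 164
15 69 92.0 101
18 36 104.1 68
21 79 107.3 58
24 91 107.3 60
27 75 106.8 63
30 76 107.0 62
33 69 73.9 63
36 59 45.5 224
39 44 45.3 234
((0.6703777313232422, 5.282617568969727), (60.064273834228516, 46.70245361328125), 89.84554290771484)
side end [184.1811798  186.00160968]
```

```bash
python3 -c "
from rig import env
print(env.sign_off())"
```

```text
the job is handed in; nothing more can be done
None
```

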